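# Re-roller the wire feeder

## Robot

A 7-joint arm with a two-finger parallel gripper is mounted at the origin on a cart in front of the work surface, level with it; the furniture and walls round the work are solid. World frame = base frame: x ahead of the robot, y to its left, z up, the work surface at z = 0. Lengths are in m, angles in rad, forces in N, time in s.
With the tool pointing down it reaches from about 0.35 to 0.9 m from the base axis. Payload 19.9 kg.
Tool frame: the origin (TCP) lies midway between the tips of the shut fingers; the grasp point (between the pads) lies 19 mm behind it (bot.grip_point_offset is the distance from the TCP to the grasp point, in m); z points along the fingers, y is the line along which they close (so a half turn about z gives the same grasp; the last joint's range is limited). The gripper opens to 94 mm and grips with 3 to 60 N. Pads are 16 mm wide; open, the fingers measure 119 mm over their backs; the gripper's body (75 mm by 177 mm) begins 78 mm behind the grasp point.
Start: joints at [1.254, 0.417, -0.01, 1.614, 0.005, 1.111, -0.053], TCP at [0.17, -0.602, 0.205] pointing down, gripper open.
Joint ranges: [-2.81, 2.81], [-0.39, 2.02], [-1.27, 1.25], [0.06, 2.57], [-1.19, 4.33], [0.19, 2], [-2.82, 2.82]. Speed limits (rad/s): [1.89, 1.89, 2.39, 2.39, 3.01, 3.01, 3.01].

## Interface

Orientations are given as a unit quaternion [w, x, y, z].
In Python, from station import bot gives the robot as it stands.
- The arm moves only by the shell command python3 nudge.py 'ROWS' [FORCE]. ROWS is rows parted by semicolons, their numbers by spaces, 1 to 20 of them, each of 7 numbers: the opening from 0.0 (shut) to 1.0 (fully open), then dx, dy, dz in m, then a rotation vector rx, ry, rz in rad; each row is the pose to reach, as a shift and turn from the pose commanded when the command began, along the tool's axes at that moment; what a row does not reach only later rows make up. A row lasts 1/12 s, in which the tool goes at most 0.0417 m and 0.125 rad, less where a joint would pass 70% of its speed; a pose out of reach is approached as far as the arm can. The fingers move at their own pace and stop on an object; FORCE is the grip in N (left out, the last holds). Time passes only in rows, so rows that do not move let the fingers close. It prints the time, the measured TCP pose, the force, the opening and the grip force at its end.
- bot.observe(): the state, without advancing time (a new reading comes with each control period).
- bot.read_camera(name): name is "scene" or "top" or "wrist"; returns a dict with "img" (480x640x3 uint8, red, green, blue), "fx", "fy", "cx", "cy" (pixels), "dist_coeffs" ([k1, k2, p1, p2, k3] as OpenCV has them; the pictures are not rectified), "R" (3x3) and "t" (3): a world point X has camera coordinates R X + t. Camera axes: x right, y down, z forward; pixel columns grow to the right and rows downward; lengths in m; the calibration is good to about 2 mm. A picture is of the moment at which its call begins. There is no depth.
- bot.hand_in(): hands the job in; it is judged then, once.
The state is a dict: "clock": time; "joint_pos": joint angles; "qvel": joint speeds; "tau": joint torques, N m; "position": TCP position; "tool_rot": TCP orientation; "ft_force": force on the tool from outside, world axes, zero at the start; "ft_torque": the same for the moment, N m; "width": opening from 0.0 (shut) to 1.0 (fully open); "grip_force": force on a finger pad.
Only numpy, scipy, OpenCV 4.12 (cv2) and the standard library are available. Lean on these libraries where they do the work, as an engineer would, in place of code of your own. Each camera call takes 0.05 s, during which the arm holds its last target. There are 200 camera calls.

## Task

Fit the wire feeder's new rollers so that all three grooves stand at one height, the wire line: slip the thin brass spacer and then the orange roller over the spindle of the blue drive module, the thick red spacer and then the green roller over the spindle of the aluminium pressure module, and the white guide wheel alone over the spindle of the black guide post. Lower each part right down until it rests flat, do not let it drop down the spindle, and leave the two worn grey rollers where they lie.

Things in the scene. Friction and masses are not known exactly. Their poses are not given: they have to be found in the camera images.
- drive_head: Drive module of the wire feeder: square blue-painted gearbox 70x70x18 mm with a silver disc on top and a black cable boss on one side. Upright 10 mm steel spindle, its top 8 mm tapered to a 4 mm nose, ending 70 mm above the table. Its 26 mm shoulder, where the first part rests, is 30 mm above the table. Fixed in place. Origin: on the spindle axis at table height; z up.
- pressure_head: Pressure module: bare aluminium block 60x62 mm, 14 mm high, on a dark slide plate 46x88 mm, with a black thumbscrew on one side. Upright 10 mm steel spindle, its top 8 mm tapered to a 4 mm nose, ending 70 mm above the table. Its 26 mm shoulder, where the first part rests, is 22 mm above the table. Fixed in place. Origin: on the spindle axis at table height; z up.
- guide_post: Guide post: round black foot of 68 mm diameter that narrows upward to a boss. Upright 10 mm steel spindle, its top 8 mm tapered to a 4 mm nose, ending 70 mm above the table. Its 26 mm shoulder, where the wheel rests, is 38 mm above the table. Fixed in place. Origin: on the spindle axis at table height; z up.
- brass_spacer: Thin spacer: plain brass ring, 28 mm diameter, 8 mm high, with a 13 mm through bore, about 30 g. Lies flat on the table at the start; graspable across its diameter from any side. Origin: centre of its underside; z is its axis, up.
- red_spacer: Thick spacer: plain red ring, 28 mm diameter, 16 mm high, with a 13 mm through bore, about 30 g. Lies flat on the table at the start; graspable across its diameter from any side. Origin: centre of its underside; z is its axis, up.
- orange_roller: New drive roller: orange tyre with a V groove on a silver hub, 40 mm diameter, 18 mm high, with a 13 mm through bore, about 60 g. Lies flat on the table at the start; graspable across its diameter from any side. Origin: centre of its underside; z is its axis, up.
- green_roller: New pressure roller: green tyre on a silver hub, 40 mm diameter, 18 mm high, with a 13 mm through bore, about 60 g. Lies flat on the table at the start; graspable across its diameter from any side. Origin: centre of its underside; z is its axis, up.
- white_wheel: Guide wheel: all white nylon, deep groove round its rim, 40 mm diameter, 18 mm high, with a 13 mm through bore, about 40 g. Lies flat on the table at the start; graspable across its diameter from any side. Origin: centre of its underside; z is its axis, up.
- old_roller_1: One of two worn rollers: dark grey rubber with a tan bush, 34 mm diameter, 18 mm high, lying flat, loose; to be left where it lies. Origin: centre of its underside.
- old_roller_2: The other worn roller, exactly like the first: dark grey rubber with a tan bush, 34 mm diameter, 18 mm high, lying flat, loose; to be left where it lies. Origin: centre of its underside.

How it is judged:
By the outcome, as a careful person would: the job done as asked, in the order asked, and still so for the second after the job is handed in, with the robot touching nothing.
It also fails if it takes over 115 s, if anything falls off the work surface, if the arm or the gripper's body presses on something with over 40 N, if the wrist force passes 120 N, or if a joint passes its speed limit or range.

## Working session

There is one attempt and no reset: what is moved stays moved. The work goes in short steps, Python scripts to look and compute and a shell command to move; the robot and the scene stay as the last step left them, time stands still between calls to the robot, and variables do not carry over. Pictures are saved under pics/ and viewed, at most 14 in all, crops included, and the job is handed in when it is done.

```bash
ls; mkdir -p pics
python3 - <<'E'
from station import bot
import cv2
o=bot.observe();print(o)
for n in("top","scene"):
    c=bot.read_camera(n);cv2.imwrite(f"pics/{n}0.png",c["img"][...,::-1]);print(n,c["fx"],c["cx"],c["cy"],c["dist_coeffs"],c["R"],c["t"])
E
```

```text
nudge.py
pics
station.py
{'clock': 0.0, 'joint_pos': array([ 1.25448091,  0.41794989, -0.01030415,  1.61418052,  0.00469574,
        1.11070754, -0.05301345]), 'qvel': array([ 0.0022727 ,  0.00119087,  0.00043487, -0.0003187 , -0.00014729,
        0.00118504,  0.00020233]), 'tau': array([ 1.62720757e-03, -8.51250172e+01,  6.39534630e-01, -4.26004314e+01,
       -4.87752061e-02,  1.85771647e-02,  2.28157410e-04]), 'position': array([ 0.16949053, -0.60118013,  0.20483765]), 'tool_rot': array([-5.97452225e-04,  9.90574633e-01,  1.36972714e-01, -1.26680846e-04]), 'ft_force': array([0.90914846, 0.58544885, 0.042327  ]), 'ft_torque': array([-0.01851704, -0.04286355,  0.04205856]), 'grip_force': 0.0, 'width': 0.9971115776007139}
top 623.4354164696268 318.572785626591 236.77176413229301 [-0.21022352  0.          0.          0.          0.        ] [[-0.01421434 -0.99982637 -0.01204926]
 [-0.99553408  0.015276   -0.09315864]
 [ 0.09332652  0.01067126 -0.99557837]] [0.07415362 0.53739388 0.94358851]
scene 521.1329493177807 317.859868607216 237.60490964613024 [-0.01481516  0.          0.          0.          0.        ] [[ 0.81394559 -0.58070856  0.0164359 ]
 [-0.38115968 -0.55517279 -0.7392567 ]
 [ 0.43841746  0.59545004 -0.67322314]] [-0.401687    0.25333968  0.60470862]
```

View pics/top0.png

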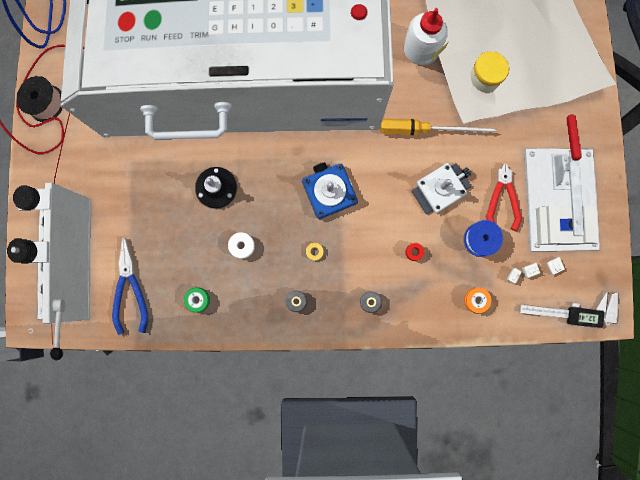

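View pics/scene0.png

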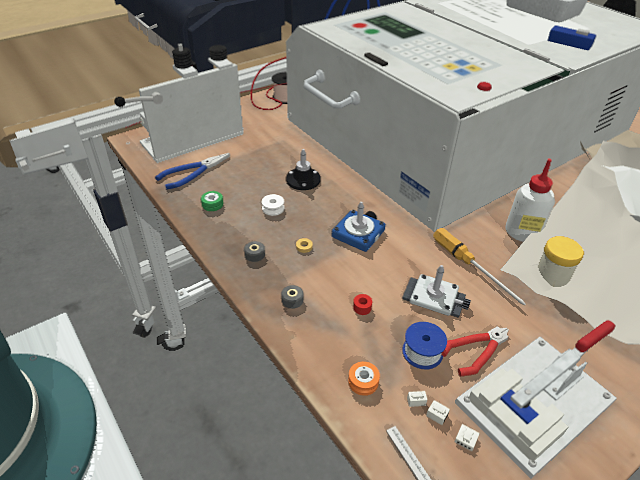

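The top view shows spindles at (216,187), (330,188) and (445,187). The parts are white (241,246), brass (315,252), red (415,252), green (197,300) and orange (479,300). The old rollers lie at (296,300) and (372,300). The scene view agrees with all of this.

```bash
cat > h.py <<'E'
import cv2, numpy as np
from station import bot
def ray(c,uv):
    K=np.array([[c["fx"],0,c["cx"]],[0,c["fy"],c["cy"]],[0,0,1]])
    p=cv2.undistortPoints(np.array([[uv]],float),K,np.array(c["dist_coeffs"]))[0,0]
    R=np.array(c["R"]);return -R.T@np.array(c["t"]), R.T@np.array([p[0],p[1],1])
def onz(c,uv,z):
    o,d=ray(c,uv);return o+d*(z-o[2])/d[2]
def tri(c1,u1,c2,u2):
    o1,d1=ray(c1,u1);o2,d2=ray(c2,u2)
    s=np.linalg.lstsq(np.c_[d1,-d2],o2-o1,rcond=None)[0]
    a,b=o1+d1*s[0],o2+d2*s[1];return (a+b)/2,np.linalg.norm(a-b)
def pix(c,X):
    K=np.array([[c["fx"],0,c["cx"]],[0,c["fy"],c["cy"]],[0,0,1]])
    R=np.array(c["R"]);return cv2.projectPoints(np.array([X],float),cv2.Rodrigues(R)[0],np.array(c["t"]),K,np.array(c["dist_coeffs"]))[0][0,0]
RNG={"orange":((5,150,120),(16,255,255)),"green":((50,120,50),(80,255,255)),"brass":((18,110,100),(32,255,255)),"red":((0,170,80),(4,255,255)),"white":((0,0,200),(180,40,255)),"blue":((105,150,50),(120,255,255))}
def blob(c,name,near,r=30):
    hsv=cv2.cvtColor(c["img"],cv2.COLOR_RGB2HSV)
    m=cv2.inRange(hsv,*RNG[name]); w=np.zeros_like(m); cv2.circle(w,tuple(int(v) for v in near),r,255,-1); m&=w
    cs,_=cv2.findContours(m,cv2.RETR_EXTERNAL,cv2.CHAIN_APPROX_NONE)
    k=cv2.convexHull(max(cs,key=cv2.contourArea)); M=cv2.moments(k)
    return np.array([M["m10"],M["m01"]])/M["m00"], cv2.boundingRect(k)
E
python3 - <<'E'
from h import *
T=bot.read_camera("top");S=bot.read_camera("scene")
P={"white":((241,246),(273,205),.009),"brass":((315,252),(304,246),.004),"red":((415,252),(363,304),.008),"green":((197,300),(212,201),.009),"orange":((479,300),(364,377),.009)}
for n,(a,b,z) in P.items():
    u,r=blob(T,n,a);v,q=blob(S,n,b);print(n,u.round(1),r,v.round(1),q,onz(T,u,z).round(4),onz(S,v,z).round(4))
rows=[]
for c,ps in((T,[(214,185),(331,188),(447,187)]),(S,[(303,165),(361,218),(438,283)])):
    rows.append(np.hstack([cv2.resize(c["img"][y-22:y+23,x-22:x+23],(260,260),interpolation=cv2.INTER_CUBIC) for x,y in ps]))
cv2.imwrite("pics/sp.png",np.vstack(rows)[...,::-1])
E
```

```text
white [240.4 244.7] (228, 232, 26, 26) [273.  200.9] (262, 194, 22, 14) [0.5293 0.1906 0.009 ] [0.5342 0.1984 0.009 ]
brass [314.3 251.1] (306, 242, 18, 19) [303.9 245. ] (296, 238, 17, 15) [0.5177 0.0735 0.004 ] [0.5172 0.0736 0.004 ]
red [414.5 251.6] (406, 243, 18, 18) [362.3 304. ] (354, 294, 18, 21) [ 0.5142 -0.0852  0.008 ] [ 0.514  -0.0849  0.008 ]
green [196.4 299.5] (184, 288, 26, 24) [211.7 200.7] (201, 191, 22, 20) [0.443  0.2617 0.009 ] [0.4425 0.2617 0.009 ]
orange [477.5 300. ] (464, 288, 28, 25) [363.4 377.9] (348, 361, 32, 34) [ 0.4354 -0.1844  0.009 ] [ 0.4349 -0.1843  0.009 ]
```

View pics/sp.png

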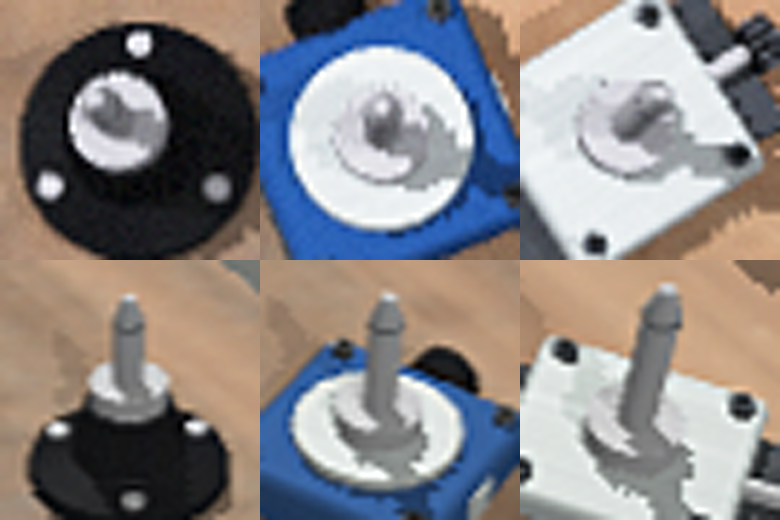

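Each crop shows its spindle clearly. Top-view nose tips are at crop-local (95,98), (122,101) and (138,92). Scene tips are at (128,38), (128,38) and (148,30).

Run:
```python
from h import *
T=bot.read_camera("top");S=bot.read_camera("scene")
k=45/260
f=lambda o,l:(o[0]-22+(l[0]+.5)*k-.5,o[1]-22+(l[1]+.5)*k-.5)
A=[(214,185),(331,188),(447,187)];B=[(303,165),(361,218),(438,283)]
a=[(95,98),(122,101),(138,92)];b=[(128,38),(128,38),(148,30)]
sh=[(118,121,.038),(121,138,.030),(110,128,.022)]
for i,n in enumerate(("guide","drive","press")):
    u,v=f(A[i],a[i]),f(B[i],b[i]);X,e=tri(T,u,S,v)
    print(n,X.round(4),round(e,4),onz(T,u,.07).round(4),onz(S,v,.07).round(4),"sh",onz(T,f(A[i],sh[i][:2]),sh[i][2]).round(4))
W=bot.read_camera("wrist");cv2.imwrite("pics/w0.png",W["img"][...,::-1])
o=bot.observe();from scipy.spatial.transform import Rotation as Ro
q=o["tool_rot"];Rt=Ro.from_quat(q[[1,2,3,0]]).as_matrix();print(Rt.round(3))
C=-np.array(W["R"]).T@np.array(W["t"]);print("cam in tool",(Rt.T@(C-o["position"])).round(4),(np.array(W["R"])@Rt).round(3),W["fx"])
```

```text
guide [0.6234 0.2319 0.0697] 0.0008 [0.6237 0.2316 0.07  ] [0.6229 0.2317 0.07  ] sh [0.6234 0.2314 0.038 ]
drive [0.6143 0.0484 0.0686] 0.0017 [0.6147 0.0479 0.07  ] [0.6123 0.0474 0.07  ] sh [0.6119 0.048  0.03  ]
press [ 0.6167 -0.1317  0.0687] 0.0001 [ 0.6165 -0.1314  0.07  ] [ 0.6155 -0.1324  0.07  ] sh [ 0.6153 -0.133   0.022 ]
[[ 0.962  0.271 -0.   ]
 [ 0.271 -0.962  0.   ]
 [-0.    -0.    -1.   ]]
cam in tool [ 0.0836  0.0003 -0.1797] [[ 0.     1.    -0.   ]
 [-0.958  0.    -0.287]
 [-0.287  0.     0.958]] 362.40218390884826
```

```bash
R="0.7 0.517 -0.555 0.075 0 0 -2.867"; echo typed; python3 nudge.py '0.7 0.517 -0.555 0.075 0 0 -2.867;0.7 0.517 -0.555 0.075 0 0 -2.867;0.7 0.517 -0.555 0.075 0 0 -2.867;0.7 0.517 -0.555 0.075 0 0 -2.867;0.7 0.517 -0.555 0.075 0 0 -2.867;0.7 0.517 -0.555 0.075 0 0 -2.867;0.7 0.517 -0.555 0.075 0 0 -2.867;0.7 0.517 -0.555 0.075 0 0 -2.867;0.7 0.517 -0.555 0.075 0 0 -2.867;0.7 0.517 -0.555 0.075 0 0 -2.867;0.7 0.517 -0.555 0.075 0 0 -2.867;0.7 0.517 -0.555 0.075 0 0 -2.867;0.7 0.517 -0.555 0.075 0 0 -2.867;0.7 0.517 -0.555 0.075 0 0 -2.867;0.7 0.517 -0.555 0.075 0 0 -2.867;0.7 0.517 -0.555 0.075 0 0 -2.867;0.7 0.517 -0.555 0.075 0 0 -2.867;0.7 0.517 -0.555 0.075 0 0 -2.867;0.7 0.517 -0.555 0.075 0 0 -2.867;0.7 0.517 -0.555 0.075 0 0 -2.867' 25
python3 - <<'E'
from h import *
T=bot.read_camera("top");S=bot.read_camera("scene")
print(tri(T,(224,132),S,(353,101)),bot.observe()["joint_pos"].round(2))
E
```

```text
typed
clock: 2.02
position: [0.5174, 0.077, 0.1303]
tool_rot: [-0.0, 0.177, 0.984, 0.001]
ft_force: [-0.1, -0.6, 0.1]
width: 0.701
grip_force: 0.0
(array([0.68019359, 0.18390156, 0.17098543]), np.float64(0.025195478985688673)) [ 0.45  0.43 -0.79  1.92  0.38  0.94  0.68]
```

```bash
python3 nudge.py '0.7 0 0 0 0 0 -0.356;0.7 0 0 0 0 0 -0.356;0.7 0 0 0 0 0 -0.356;0.7 0 0 0 0 0 -0.356'
cat >> h.py <<'E'
def tool():
    from scipy.spatial.transform import Rotation as Ro
    o=bot.observe();q=o["tool_rot"];R=Ro.from_quat(q[[1,2,3,0]]).as_matrix();return o,R
def todo(X):
    "shift in tool axes from measured TCP to world X"
    o,R=tool();return (R.T@(np.array(X)-o["position"])).round(4)
E
python3 - <<'E'
from h import *
o,R=tool();print(R.round(3),o["joint_pos"].round(2))
W=bot.read_camera("wrist");cv2.imwrite("pics/w1.png",W["img"][...,::-1])
p=pix(W,(.5175,.0735,.004));print(p,pix(W,(.613,.048,.07)))
u,r=blob(W,"brass",p,40);print(u,r,onz(W,u,.004).round(4))
E
```

```text
clock: 2.45
position: [0.5165, 0.072, 0.1304]
tool_rot: [-0.0, 0.006, 1.0, -0.0]
ft_force: [1.4, -0.2, -0.8]
width: 0.697
grip_force: 0.0
[[-1.     0.011 -0.   ]
 [ 0.011  1.    -0.   ]
 [ 0.    -0.    -1.   ]] [ 0.5   0.46 -0.87  1.92  0.43  0.96  0.99]
[331.36437903 230.93794371] [300.16129001 372.45753752]
[329.79714577 230.02507645] (314, 214, 33, 33) [0.5167 0.0721 0.004 ]
```

View pics/w1.png

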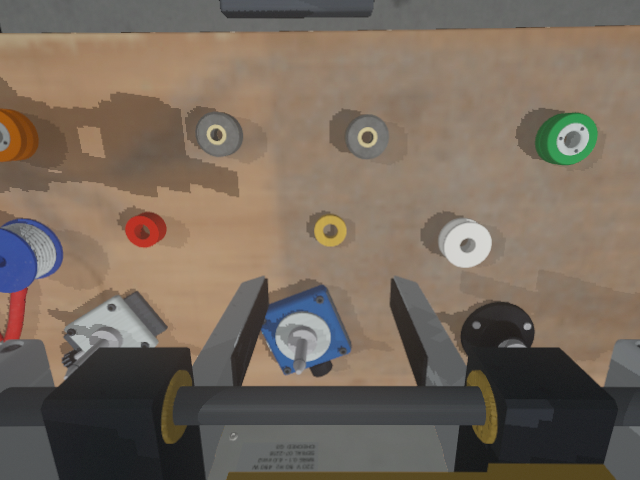

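The wrist view matches the map: brass is at (330,230), within 1.5 mm, and the drive nose is near (299,367). I'll pick the brass now.

```bash
python3 nudge.py '0.7 -0.0005 0.001 0.04 0 0 0.01;0.5 -0.0005 0.001 0.08 0 0 0.01;0.5 -0.0005 0.001 0.11 0 0 0.01;0.5 -0.0005 0.001 0.127 0 0 0.01;0.5 -0.0005 0.001 0.127 0 0 0.01;0.5 -0.0005 0.001 0.127 0 0 0.01;0.1 -0.0005 0.001 0.127 0 0 0.01;0.1 -0.0005 0.001 0.127 0 0 0.01;0.1 -0.0005 0.001 0.127 0 0 0.01;0.1 -0.0005 0.001 0.127 0 0 0.01;0.1 -0.0005 0.001 0.127 0 0 0.01;0.1 -0.0005 0.001 0.127 0 0 0.01' 25
```

```text
clock: 3.5
position: [0.5173, 0.0737, 0.0037]
tool_rot: [0.0, 0.011, 1.0, -0.0]
ft_force: [-0.5, -1.6, 6.4]
width: 0.275
grip_force: 25.0
```

```bash
python3 nudge.py '0.1 0 0 -0.04 0 0 -0.02;0.1 0 0 -0.08 0 0 -0.02;0.1 -0.035 -0.009 -0.085 0 0 -0.02;0.1 -0.07 -0.018 -0.085 0 0 -0.02;0.1 -0.0957 -0.0257 -0.08 0 0 -0.02;0.1 -0.0957 -0.0257 -0.08 0 0 -0.02;0.1 -0.0957 -0.0257 -0.08 0 0 -0.02;0.1 -0.0957 -0.0257 -0.08 0 0 -0.02'
python3 - <<'E'
from h import *
W=bot.read_camera("wrist");S=bot.read_camera("scene")
a=cv2.resize(W["img"][230:430,180:480],(450,300)); x,y=361,215
b=cv2.resize(S["img"][y-45:y+30,x-37:x+38],(300,300),interpolation=cv2.INTER_CUBIC)
cv2.imwrite("pics/a1.png",np.hstack([a,b])[...,::-1]); o,R=tool();print(R.round(3),o["position"],o["ft_force"])
print(pix(S,(.613,.048,.07)),pix(W,(.613,.048,.07)))
E
```

```text
clock: 4.17
position: [0.6115, 0.0468, 0.0832]
tool_rot: [-0.0, 0.0, 1.0, 0.0]
ft_force: [-0.2, 0.8, 0.1]
width: 0.276
grip_force: 25.0
[[-1. -0. -0.]
 [-0.  1.  0.]
 [ 0.  0. -1.]] [0.6114527  0.0468186  0.08354549] [-1.12702414  0.2342208   0.28408146]
[360.85069469 201.82452195] [331.86920171 284.4618259 ]
```

View pics/a1.png

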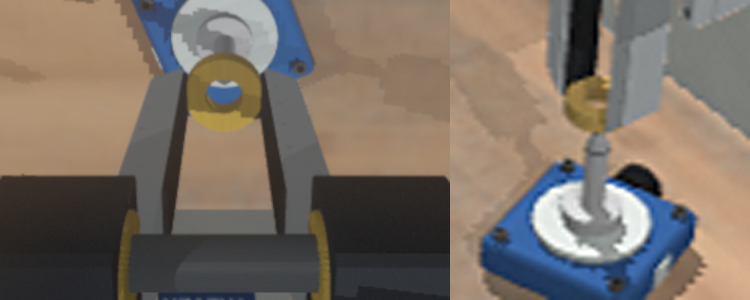

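The ring hovers over the spindle, about 1–2 mm off. I'll correct that and lower it gently.

```bash
python3 nudge.py '0.1 -0.001 0.0005 0 0 0 0;0.1 -0.001 0.0005 0.01 0 0 0;0.1 -0.001 0.0005 0.02 0 0 0;0.1 -0.001 0.0005 0.024 0 0 0;0.1 -0.001 0.0005 0.024 0 0 0'
python3 - <<'E'
from h import *
W=bot.read_camera("wrist");S=bot.read_camera("scene")
a=cv2.resize(W["img"][230:330,255:405],(450,300)); x,y=361,215
b=cv2.resize(S["img"][y-45:y+30,x-37:x+38],(300,300),interpolation=cv2.INTER_CUBIC)
cv2.imwrite("pics/a2.png",np.hstack([a,b])[...,::-1]); o,R=tool();print(o["position"],o["ft_force"])
E
```

```text
clock: 4.68
position: [0.6123, 0.0467, 0.0578]
tool_rot: [-0.001, 0.0, 1.0, 0.0]
ft_force: [-0.2, 0.1, -0.1]
width: 0.277
grip_force: 25.0
[0.61306404 0.04690394 0.0591272 ] [0.33225652 0.32532944 0.09110695]
```

View pics/a2.png

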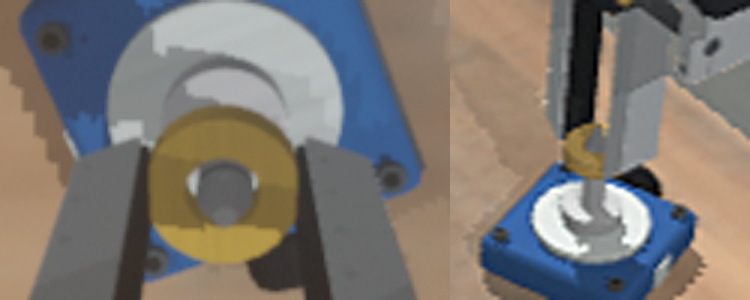

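The ring is threaded with the spindle centred in its bore at about (224,195), and there is no force. I'll lower it on.

```bash
python3 nudge.py '0.1 0 0 0.01 0 0 0;0.1 0 0 0.019 0 0 0;0.1 0 0 0.022 0 0 0;0.1 0 0 0.023 0 0 0;0.1 0 0 0.024 0 0 0;0.1 0 0 0.024 0 0 0'
for i in 1; do python3 -c "
from h import *
for i in range(3): bot.read_camera('wrist'); o=bot.observe(); print(o['position'].round(4),o['ft_force'].round(2))"; done
```

```text
clock: 5.28
position: [0.6133, 0.0469, 0.0354]
tool_rot: [-0.0, 0.0, 1.0, 0.0]
ft_force: [-0.0, -0.3, -0.3]
width: 0.278
grip_force: 25.0
[0.6133 0.0468 0.0356] [ 1.06  0.49 -0.21]
[0.6134 0.0468 0.0357] [ 0.63  0.73 -0.34]
[0.6134 0.0468 0.0357] [ 0.   -0.19  0.18]
```

```bash
python3 nudge.py '0.1 0 0 0.0007 0 0 0;0.1 0 0 0.0014 0 0 0;0.1 0 0 0.0014 0 0 0'; python3 nudge.py '0.1 0 0 0.0007 0 0 0;0.1 0 0 0.0007 0 0 0'
```

```text
clock: 5.68
position: [0.6132, 0.0467, 0.034]
tool_rot: [-0.0, 0.0, 1.0, 0.0]
ft_force: [0.4, 1.2, -0.5]
width: 0.279
grip_force: 25.0
clock: 5.85
position: [0.6133, 0.0468, 0.0337]
tool_rot: [0.0, 0.0, 1.0, -0.0]
ft_force: [-2.7, -0.6, 7.1]
width: 0.278
grip_force: 25.0
```

```bash
python3 nudge.py '0.5 0 0 0 0 0 0;0.5 0 0 0 0 0 0;0.5 0 0 0 0 0 0;0.5 0 0 -0.02 0 0 0;0.5 0 0 -0.06 0 0 0;0.6 0.03 -0.03 -0.08 0 0 0;0.6 0.05 -0.065 -0.08 0 0 0;0.6 0.075 -0.097 -0.08 0 0 0;0.6 0.1 -0.13 -0.08 0 0 0;0.6 0.125 -0.162 -0.08 0 0 0;0.6 0.15 -0.195 -0.08 0 0 0;0.6 0.178 -0.231 -0.06 0 0 0;0.6 0.178 -0.231 -0.06 0 0 0;0.6 0.178 -0.231 -0.06 0 0 0'
python3 - <<'E'
from h import *
W=bot.read_camera("wrist");p=pix(W,(.4352,-.1844,.009));u,r=blob(W,"orange",p,60);print(p,u,r,onz(W,u,.009).round(4),bot.observe()["position"])
T=bot.read_camera("top");u,r=blob(T,"brass",pix(T,(.6133,.047,.034)),20);print(onz(T,u,.036),r)
p=pix(W,(.4352,-.1844,.009)).astype(int);x,y=p
a=cv2.resize(W["img"][max(y-100,0):y+100,x-100:x+100],(400,400));q=pix(T,(.6133,.047,.034)).astype(int);x,y=q
b=cv2.resize(T["img"][y-25:y+25,x-25:x+25],(400,400),interpolation=cv2.INTER_CUBIC);cv2.imwrite("pics/a3.png",np.hstack([a,b])[...,::-1])
E
```

```text
clock: 7.02
position: [0.4328, -0.1865, 0.0924]
tool_rot: [-0.001, 0.003, 1.0, -0.0]
ft_force: [-0.0, 0.1, 0.8]
width: 0.6
grip_force: 0.0
[332.31593456 247.99094586] [331.3677651  247.40818195] (305, 219, 54, 57) [ 0.4347 -0.1851  0.009 ] [ 0.4344836  -0.18479554  0.09313804]
[0.61318924 0.04730515 0.036     ] (322, 180, 17, 17)
```

View pics/a3.png

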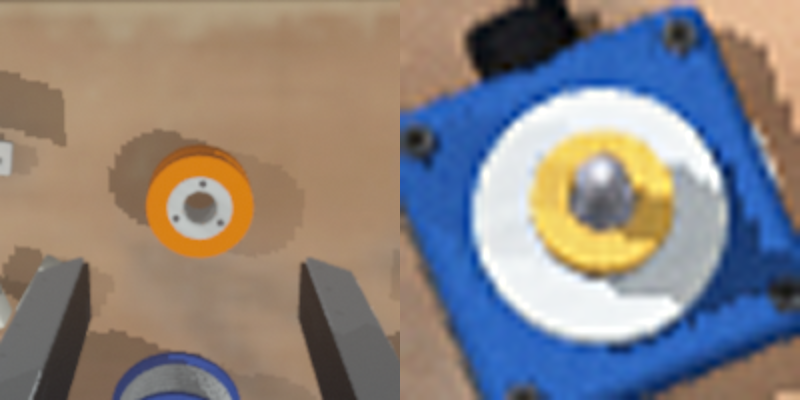

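Brass lies flat around the spindle, centred in the top crop at (602,200). The orange roller is between the fingers at (200,205), so I'll pick it.

```bash
python3 nudge.py '0.6 -0.0005 0 0.04 0 0 0;0.6 -0.0005 0 0.075 0 0 0;0.6 -0.0005 0 0.0895 0 0 0;0.6 -0.0005 0 0.0895 0 0 0;0.6 -0.0005 0 0.0895 0 0 0;0.2 -0.0005 0 0.0895 0 0 0;0.2 -0.0005 0 0.0895 0 0 0;0.2 -0.0005 0 0.0895 0 0 0;0.2 -0.0005 0 0.0895 0 0 0;0.2 -0.0005 0 0.0895 0 0 0'
python3 -c "
from h import *
for i in range(3): bot.read_camera('wrist'); o=bot.observe(); print(o['position'].round(4),o['ft_force'].round(2),o['width'])"
```

```text
clock: 7.95
position: [0.4361, -0.184, 0.0044]
tool_rot: [0.001, 0.0, 1.0, -0.0]
ft_force: [0.3, 1.6, 6.5]
width: 0.423
grip_force: 25.0
[ 0.4361 -0.184   0.0043] [0.72 3.59 6.88] 0.4232707718907316
[ 0.4361 -0.184   0.0043] [-0.08  3.12  7.07] 0.4222640228510435
[ 0.4361 -0.184   0.0043] [0.97 4.06 6.29] 0.4206235408727379
```

```bash
python3 nudge.py '0.2 0 0 -0.04 0 0 0;0.2 0 0 -0.08 0 0 0;0.2 -0.02 0.03 -0.11 0 0 0;0.2 -0.045 0.06 -0.12 0 0 0;0.2 -0.07 0.09 -0.12 0 0 0;0.2 -0.095 0.12 -0.12 0 0 0;0.2 -0.12 0.15 -0.12 0 0 0;0.2 -0.14 0.18 -0.12 0 0 0;0.2 -0.16 0.21 -0.11 0 0 0;0.2 -0.1775 0.231 -0.09 0 0 0;0.2 -0.1775 0.231 -0.085 0 0 0;0.2 -0.1775 0.231 -0.085 0 0 0;0.2 -0.1775 0.231 -0.085 0 0 0;0.2 -0.1775 0.231 -0.085 0 0 0'
python3 -c "
from h import *
for i in range(2): W=bot.read_camera('wrist')
o=bot.observe(); print(o['position'].round(4),o['ft_force'].round(2),todo((.6136,.047,.0635)))"
```

```text
clock: 9.27
position: [0.6132, 0.0455, 0.0895]
tool_rot: [0.0, 0.001, 1.0, -0.0]
ft_force: [-0.0, -0.1, -0.2]
width: 0.424
grip_force: 25.0
[0.6134 0.0455 0.0897] [ 0.51  0.72 -0.29] [-0.0002  0.0015  0.0262]
```

```bash
python3 nudge.py '0.2 0 0.0015 0 0 0 0;0.2 0 0.0015 0.008 0 0 0;0.2 0 0.0015 0.016 0 0 0;0.2 0 0.0015 0.022 0 0 0;0.2 0 0.0015 0.024 0 0 0;0.2 0 0.0015 0.024 0 0 0'
python3 - <<'E'
from h import *
W=bot.read_camera("wrist");S=bot.read_camera("scene")
a=cv2.resize(W["img"][230:330,255:405],(450,300)); x,y=361,215
b=cv2.resize(S["img"][y-45:y+30,x-37:x+38],(300,300),interpolation=cv2.INTER_CUBIC)
cv2.imwrite("pics/a4.png",np.hstack([a,b])[...,::-1]); o,R=tool();print(o["position"],o["ft_force"])
E
```

```text
clock: 9.87
position: [0.6129, 0.0481, 0.0639]
tool_rot: [-0.001, 0.0, 1.0, -0.0]
ft_force: [0.3, -1.4, -0.3]
width: 0.421
grip_force: 25.0
[0.61318967 0.04838718 0.06474229] [-1.31958762 -0.11185828 -0.11354151]
```

View pics/a4.png

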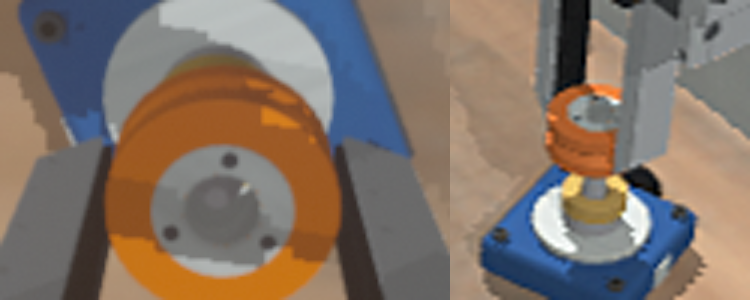

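The roller is threaded, with the nose inside its bore at about (222,210).

```bash
python3 nudge.py '0.2 0 -0.001 0.005 0 0 0;0.2 0 -0.001 0.012 0 0 0;0.2 0 -0.001 0.018 0 0 0;0.2 0 -0.001 0.0195 0 0 0;0.2 0 -0.001 0.0205 0 0 0;0.2 0 -0.001 0.0205 0 0 0;0.2 0 -0.001 0.0205 0 0 0'; python3 nudge.py '0.2 0 0 0.0007 0 0 0;0.2 0 0 0.0007 0 0 0;0.2 0 0 0.0007 0 0 0'
```

```text
clock: 10.55
position: [0.6133, 0.0474, 0.0444]
tool_rot: [0.0, 0.0, 1.0, 0.0]
ft_force: [0.8, -0.6, -0.7]
width: 0.419
grip_force: 25.0
clock: 10.8
position: [0.6133, 0.0473, 0.0438]
tool_rot: [0.0, 0.0, 1.0, 0.0]
ft_force: [-0.9, -0.8, -1.3]
width: 0.421
grip_force: 25.0
```

```bash
python3 nudge.py '0.2 0 0 0.0007 0 0 0;0.2 0 0 0.0011 0 0 0;0.2 0 0 0.0011 0 0 0'; python3 nudge.py '0.2 0 0 0.0006 0 0 0;0.2 0 0 0.0006 0 0 0;0.2 0 0 0.0006 0 0 0'
```

```text
clock: 11.05
position: [0.6132, 0.0473, 0.0425]
tool_rot: [-0.0, 0.0, 1.0, 0.0]
ft_force: [0.3, -0.2, -0.7]
width: 0.421
grip_force: 25.0
clock: 11.3
position: [0.6133, 0.0472, 0.0424]
tool_rot: [0.0, 0.0, 1.0, -0.0]
ft_force: [-2.4, -1.0, 7.2]
width: 0.423
grip_force: 25.0
```

```bash
python3 nudge.py '0.65 0 0 0 0 0 0;0.65 0 0 0 0 0 0;0.65 0 0 0 0 0 0;0.65 0 0 0 0 0 0;0.65 0 0 -0.02 0 0 0;0.65 0 0 -0.06 0 0 0;0.6 0.02 -0.026 -0.07 0 0 0;0.6 0.04 -0.052 -0.07 0 0 0;0.6 0.065 -0.085 -0.07 0 0 0;0.6 0.09 -0.117 -0.06 0 0 0;0.6 0.0993 -0.1322 -0.05 0 0 0;0.6 0.0993 -0.1322 -0.05 0 0 0;0.6 0.0993 -0.1322 -0.05 0 0 0;0.6 0.0993 -0.1322 -0.05 0 0 0'
python3 - <<'E'
from h import *
bot.read_camera("wrist");W=bot.read_camera("wrist");p=pix(W,(.514,-.085,.008));u,r=blob(W,"red",p,50);print(p,u,r,onz(W,u,.008).round(4),bot.observe()["position"],todo((.514,-.085,.0035)))
T=bot.read_camera("top");S=bot.read_camera("scene")
for c in(T,S):
  u,r=blob(c,"orange",pix(c,(.6133,.047,.047)),25);print(onz(c,u,.047),r)
E
```

```text
clock: 12.47
position: [0.5144, -0.0842, 0.0923]
tool_rot: [0.0, 0.0, 1.0, 0.0]
ft_force: [0.4, -0.3, -0.2]
width: 0.598
grip_force: 0.0
[328.08895948 243.62842342] [326.69191679 244.04081309] (309, 226, 37, 37) [ 0.5143 -0.0861  0.008 ] [ 0.51458774 -0.08375246  0.09232185] [ 0.0007 -0.0013  0.0888]
[0.60959674 0.04793584 0.047     ] (317, 179, 26, 22)
[0.60742934 0.02998621 0.047     ] (361, 214, 8, 11)
```

```bash
python3 nudge.py '0.6 0.0005 -0.0015 0.04 0 0 0;0.5 0.0005 -0.0015 0.075 0 0 0;0.5 0.0005 -0.0015 0.0885 0 0 0;0.5 0.0005 -0.0015 0.0885 0 0 0;0.5 0.0005 -0.0015 0.0885 0 0 0;0.1 0.0005 -0.0015 0.0885 0 0 0;0.1 0.0005 -0.0015 0.0885 0 0 0;0.1 0.0005 -0.0015 0.0885 0 0 0;0.1 0.0005 -0.0015 0.0885 0 0 0;0.1 0.0005 -0.0015 0.0885 0 0 0;0.1 0.0005 -0.0015 0.0885 0 0 0'
python3 -c "
from h import *
W=bot.read_camera('wrist')
o=bot.observe(); print(o['position'].round(4),o['ft_force'].round(2),todo((.616,-.132,.09)))"
```

```text
clock: 13.58
position: [0.5137, -0.0864, 0.0039]
tool_rot: [0.0, 0.0, 1.0, -0.0]
ft_force: [-0.8, 1.2, 6.7]
width: 0.291
grip_force: 25.0
[ 0.5137 -0.0864  0.0039] [-1.01  1.37  6.24] [-0.1024 -0.0455 -0.086 ]
```

```bash
python3 nudge.py '0.1 0 0 -0.04 0 0 0;0.1 0 0 -0.08 0 0 0;0.1 -0.035 -0.015 -0.09 0 0 0;0.1 -0.07 -0.03 -0.09 0 0 0;0.1 -0.1024 -0.0457 -0.082 0 0 0;0.1 -0.1024 -0.0457 -0.08 0 0 0;0.1 -0.1024 -0.0457 -0.08 0 0 0;0.1 -0.1024 -0.0457 -0.08 0 0 0'
python3 - <<'E'
from h import *
bot.read_camera("wrist");W=bot.read_camera("wrist");S=bot.read_camera("scene");T=bot.read_camera("top")
a=cv2.resize(W["img"][210:360,230:430],(400,300)); x,y=438,280
b=cv2.resize(S["img"][y-45:y+30,x-37:x+38],(300,300),interpolation=cv2.INTER_CUBIC)
x,y=331,188;d=cv2.resize(T["img"][y-25:y+25,x-25:x+25],(300,250),interpolation=cv2.INTER_CUBIC)
x,y=361,210;e=cv2.resize(S["img"][y-30:y+30,x-30:x+30],(400,250),interpolation=cv2.INTER_CUBIC)
cv2.imwrite("pics/a5.png",np.vstack([np.hstack([a,b]),np.hstack([d,e])])[...,::-1]); o,R=tool();print(o["position"],o["ft_force"])
E
```

```text
clock: 14.3
position: [0.6151, -0.1315, 0.0831]
tool_rot: [-0.001, 0.0, 1.0, 0.0]
ft_force: [-1.0, 1.1, -1.0]
width: 0.29
grip_force: 25.0
[ 0.61529243 -0.13185325  0.08394186] [ 0.56505102 -1.17741897  0.56927106]
```

View pics/a5.png

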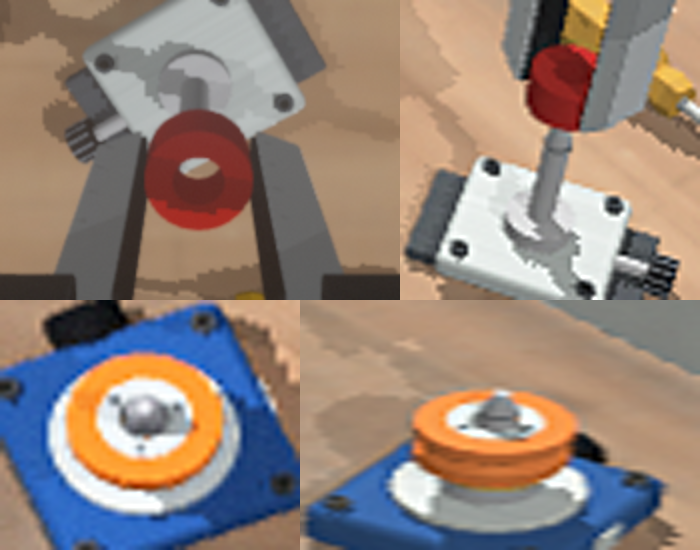

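The orange roller is seated flat (lower panels). Red is aligned over the pressure spindle, with the spindle at column 196 and the ring at 198. Lowering.

```bash
python3 nudge.py '0.1 -0.0005 -0.0005 0.008 0 0 0;0.1 -0.0005 -0.0005 0.016 0 0 0;0.1 -0.0005 -0.0005 0.024 0 0 0;0.1 -0.0005 -0.0005 0.024 0 0 0'
python3 -c "
from h import *
W=bot.read_camera('wrist')
o=bot.observe(); print(o['position'].round(4),o['ft_force'].round(2))
cv2.imwrite('pics/a6.png',cv2.resize(W['img'][230:330,255:405],(450,300))[...,::-1])"
```

```text
clock: 14.83
position: [0.6151, -0.1326, 0.0573]
tool_rot: [-0.001, 0.0, 1.0, 0.0]
ft_force: [-0.1, 0.2, -1.4]
width: 0.295
grip_force: 25.0
[ 0.6155 -0.1325  0.0582] [0.06 0.04 0.01]
```

View pics/a6.png

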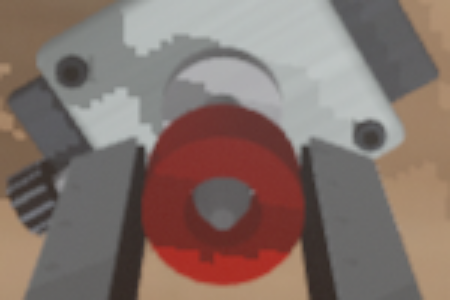

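Red is threaded, with the nose in the bore at (222,200) and no force. Lowering to the shoulder.

```bash
python3 nudge.py '0.1 0 0 0.008 0 0 0;0.1 0 0 0.017 0 0 0;0.1 0 0 0.025 0 0 0;0.1 0 0 0.029 0 0 0;0.1 0 0 0.0305 0 0 0;0.1 0 0 0.0305 0 0 0;0.1 0 0 0.0305 0 0 0'; python3 nudge.py '0.1 0 0 0.0007 0 0 0;0.1 0 0 0.0013 0 0 0;0.1 0 0 0.0013 0 0 0'
```

```text
clock: 15.47
position: [0.6163, -0.1326, 0.0291]
tool_rot: [0.0, 0.0, 1.0, 0.0]
ft_force: [-0.5, -0.0, -0.4]
width: 0.29
grip_force: 25.0
clock: 15.72
position: [0.6162, -0.1327, 0.0277]
tool_rot: [0.0, 0.0, 1.0, -0.0]
ft_force: [-0.1, -0.8, 1.2]
width: 0.292
grip_force: 25.0
```

```bash
python3 nudge.py '0.1 0 0 0.0007 0 0 0;0.1 0 0 0.0012 0 0 0;0.1 0 0 0.0012 0 0 0'; python3 nudge.py '0.1 0 0 0.0006 0 0 0;0.1 0 0 0.0006 0 0 0;0.1 0 0 0.0006 0 0 0';python3 nudge.py '0.1 0 0 0.0005 0 0 0;0.1 0 0 0.0005 0 0 0;0.1 0 0 0.0005 0 0 0'
```

```text
clock: 15.97
position: [0.6162, -0.1327, 0.0264]
tool_rot: [-0.0, 0.0, 1.0, 0.0]
ft_force: [-0.8, -0.5, -0.1]
width: 0.293
grip_force: 25.0
clock: 16.22
position: [0.6163, -0.1326, 0.026]
tool_rot: [0.0, 0.0, 1.0, -0.0]
ft_force: [-1.3, -0.5, 3.1]
width: 0.295
grip_force: 25.0
clock: 16.47
position: [0.6163, -0.1327, 0.0259]
tool_rot: [0.0, 0.0, 1.0, -0.0]
ft_force: [-4.5, -0.4, 11.5]
width: 0.293
grip_force: 25.0
```

```bash
python3 nudge.py '0.45 0 0 0 0 0 0;0.45 0 0 0 0 0 0;0.45 0 0 0 0 0 0;0.45 0 0 -0.02 0 0 0;0.45 0 0 -0.06 0 0 0;0.6 0.01 0.01 -0.09 0 0 0;0.6 0.026 0.045 -0.1 0 0 0;0.6 0.042 0.08 -0.1 0 0 0;0.6 0.058 0.115 -0.1 0 0 0;0.6 0.073 0.15 -0.1 0 0 0;0.6 0.089 0.185 -0.1 0 0 0;0.6 0.105 0.22 -0.1 0 0 0;0.6 0.12 0.255 -0.1 0 0 0;0.6 0.136 0.29 -0.1 0 0 0;0.6 0.152 0.325 -0.1 0 0 0;0.6 0.165 0.36 -0.09 0 0 0;0.6 0.1735 0.3943 -0.069 0 0 0;0.6 0.1735 0.3943 -0.069 0 0 0;0.6 0.1735 0.3943 -0.069 0 0 0;0.6 0.1735 0.3943 -0.069 0 0 0'
python3 - <<'E'
from h import *
bot.read_camera("wrist");W=bot.read_camera("wrist");p=pix(W,(.4428,.2617,.009));u,r=blob(W,"green",p,60);print(p,u,r,onz(W,u,.009).round(4),bot.observe()["position"],todo((.4428,.2617,.0035)))
T=bot.read_camera("top");u,r=blob(T,"red",pix(T,(.6163,-.1325,.03)),25);print(onz(T,u,.03),r)
E
```

```text
clock: 18.13
position: [0.443, 0.2617, 0.0942]
tool_rot: [-0.0, 0.0, 1.0, -0.0]
ft_force: [0.1, -0.4, 0.2]
width: 0.6
grip_force: 0.0
[330.52762108 243.09253046] [328.74586107 244.30807305] (303, 221, 52, 48) [0.4438 0.2603 0.009 ] [0.44374714 0.26071463 0.09458784] [0.001  0.001  0.0911]
[ 0.6171846  -0.13185576  0.03      ] (435, 176, 19, 18)
```

```bash
python3 nudge.py '0.6 0.0005 0.0005 0.04 0 0 0;0.6 0.0005 0.0005 0.075 0 0 0;0.6 0.0005 0.0005 0.0905 0 0 0;0.6 0.0005 0.0005 0.0905 0 0 0;0.6 0.0005 0.0005 0.0905 0 0 0;0.2 0.0005 0.0005 0.0905 0 0 0;0.2 0.0005 0.0005 0.0905 0 0 0;0.2 0.0005 0.0005 0.0905 0 0 0;0.2 0.0005 0.0005 0.0905 0 0 0;0.2 0.0005 0.0005 0.0905 0 0 0'
python3 -c "
from h import *
W=bot.read_camera('wrist')
o=bot.observe(); print(o['position'].round(4),o['ft_force'].round(2),todo((.6163,-.1325,.09)))"
```

```text
clock: 19.12
position: [0.443, 0.262, 0.0043]
tool_rot: [0.0, 0.001, 1.0, -0.0]
ft_force: [-0.1, -3.1, 7.3]
width: 0.42
grip_force: 25.0
[0.443  0.262  0.0044] [-0.28 -2.89  7.08] [-0.1738 -0.3943 -0.0854]
```

```bash
python3 nudge.py '0.2 0 0 -0.04 0 0 0;0.2 0 0 -0.08 0 0 0;0.2 -0.01 -0.03 -0.11 0 0 0;0.2 -0.026 -0.065 -0.12 0 0 0;0.2 -0.042 -0.1 -0.12 0 0 0;0.2 -0.058 -0.135 -0.12 0 0 0;0.2 -0.073 -0.17 -0.12 0 0 0;0.2 -0.089 -0.205 -0.12 0 0 0;0.2 -0.105 -0.24 -0.12 0 0 0;0.2 -0.12 -0.275 -0.12 0 0 0;0.2 -0.136 -0.31 -0.12 0 0 0;0.2 -0.152 -0.345 -0.12 0 0 0;0.2 -0.165 -0.375 -0.105 0 0 0;0.2 -0.1738 -0.3943 -0.085 0 0 0;0.2 -0.1738 -0.3943 -0.085 0 0 0;0.2 -0.1738 -0.3943 -0.085 0 0 0;0.2 -0.1738 -0.3943 -0.085 0 0 0'
python3 -c "
from h import *
for i in range(2): W=bot.read_camera('wrist')
o=bot.observe(); print(o['position'].round(4),o['ft_force'].round(2),todo((.6163,-.1325,.064)))"
```

```text
clock: 20.58
position: [0.6159, -0.1312, 0.0891]
tool_rot: [0.0, 0.0, 1.0, 0.0]
ft_force: [-0.7, 0.7, 0.2]
width: 0.418
grip_force: 25.0
[ 0.6162 -0.131   0.0897] [-0.37  0.88 -0.67] [-0.0001 -0.0015  0.0257]
```

```bash
python3 nudge.py '0.2 0 -0.0015 0 0 0 0;0.2 0 -0.0015 0.008 0 0 0;0.2 0 -0.0015 0.016 0 0 0;0.2 0 -0.0015 0.022 0 0 0;0.2 0 -0.0015 0.025 0 0 0;0.2 0 -0.0015 0.025 0 0 0'
python3 - <<'E'
from h import *
W=bot.read_camera("wrist");S=bot.read_camera("scene")
a=cv2.resize(W["img"][230:330,255:405],(450,300)); x,y=438,280
b=cv2.resize(S["img"][y-45:y+30,x-37:x+38],(300,300),interpolation=cv2.INTER_CUBIC)
cv2.imwrite("pics/a7.png",np.hstack([a,b])[...,::-1]); o,R=tool();print(o["position"],o["ft_force"])
E
```

```text
clock: 21.18
position: [0.6155, -0.1334, 0.0627]
tool_rot: [-0.001, 0.0, 1.0, 0.0]
ft_force: [-0.5, 0.0, -0.1]
width: 0.418
grip_force: 25.0
[ 0.6159896  -0.13348003  0.06370695] [-0.71919713  0.62974694 -0.08221697]
```

View pics/a7.png

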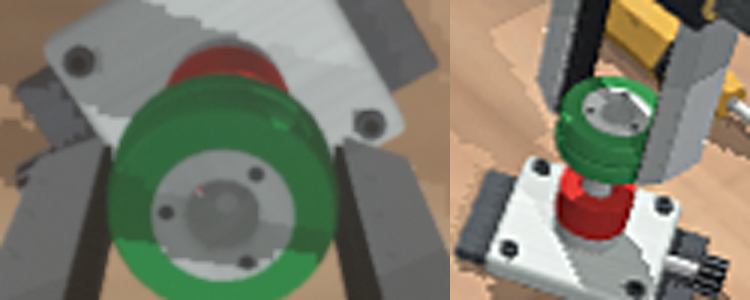

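Green is threaded, with the nose at (228,203) inside the bore, so I'll shift y by +0.8 mm and lower.

```bash
python3 nudge.py '0.2 0 0.0008 0.005 0 0 0;0.2 0 0.0008 0.012 0 0 0;0.2 0 0.0008 0.0175 0 0 0;0.2 0 0.0008 0.019 0 0 0;0.2 0 0.0008 0.02 0 0 0;0.2 0 0.0008 0.02 0 0 0;0.2 0 0.0008 0.02 0 0 0'; python3 nudge.py '0.2 0 0 0.0007 0 0 0;0.2 0 0 0.0012 0 0 0;0.2 0 0 0.0012 0 0 0'
```

```text
clock: 21.87
position: [0.6161, -0.1328, 0.0439]
tool_rot: [0.0, 0.0, 1.0, 0.0]
ft_force: [0.2, 0.2, -0.5]
width: 0.42
grip_force: 25.0
clock: 22.12
position: [0.616, -0.1329, 0.0427]
tool_rot: [0.0, 0.0, 1.0, -0.0]
ft_force: [-0.8, 0.2, -0.9]
width: 0.418
grip_force: 25.0
```

```bash
python3 nudge.py '0.2 0 0 0.0006 0 0 0;0.2 0 0 0.0006 0 0 0;0.2 0 0 0.0006 0 0 0'; python3 nudge.py '0.2 0 0 0.0004 0 0 0;0.2 0 0 0.0004 0 0 0;0.2 0 0 0.0004 0 0 0'
```

```text
clock: 22.37
position: [0.6162, -0.1329, 0.0424]
tool_rot: [0.0, 0.0, 1.0, -0.0]
ft_force: [-1.4, 0.1, 4.6]
width: 0.422
grip_force: 25.0
clock: 22.62
position: [0.6163, -0.1329, 0.0423]
tool_rot: [0.0, 0.0, 1.0, -0.0]
ft_force: [-3.9, 0.4, 10.5]
width: 0.422
grip_force: 25.0
```

```bash
python3 nudge.py '0.65 0 0 0 0 0 0;0.65 0 0 0 0 0 0;0.65 0 0 0 0 0 0;0.65 0 0 0 0 0 0;0.65 0 0 -0.02 0 0 0;0.65 0 0 -0.06 0 0 0;0.6 0.02 0.01 -0.085 0 0 0;0.6 0.03 0.045 -0.085 0 0 0;0.6 0.04 0.083 -0.085 0 0 0;0.6 0.05 0.121 -0.085 0 0 0;0.6 0.06 0.159 -0.085 0 0 0;0.6 0.07 0.197 -0.085 0 0 0;0.6 0.08 0.235 -0.085 0 0 0;0.6 0.087 0.273 -0.085 0 0 0;0.6 0.087 0.307 -0.07 0 0 0;0.6 0.087 0.3235 -0.053 0 0 0;0.6 0.087 0.3235 -0.053 0 0 0;0.6 0.087 0.3235 -0.053 0 0 0;0.6 0.087 0.3235 -0.053 0 0 0'
python3 - <<'E'
from h import *
bot.read_camera("wrist");W=bot.read_camera("wrist");p=pix(W,(.53,.191,.018))
g=cv2.cvtColor(W["img"],cv2.COLOR_RGB2HSV)
m=cv2.inRange(g,(0,0,110),(180,40,255));w=np.zeros_like(m);cv2.circle(w,tuple(int(v) for v in p),45,255,-1);m&=w
cs,_=cv2.findContours(m,cv2.RETR_EXTERNAL,cv2.CHAIN_APPROX_NONE);k=cv2.convexHull(max(cs,key=cv2.contourArea));M=cv2.moments(k);u=np.array([M["m10"],M["m01"]])/M["m00"]
print(p,u,cv2.boundingRect(k),onz(W,u,.009).round(4),onz(W,u,.018).round(4),bot.observe()["position"])
T=bot.read_camera("top");S=bot.read_camera("scene")
x,y=p.astype(int);a=cv2.resize(W["img"][y-60:y+60,x-80:x+80],(400,300))
x,y=447,187;d=cv2.resize(T["img"][y-25:y+25,x-25:x+25],(300,300),interpolation=cv2.INTER_CUBIC)
cv2.imwrite("pics/a8.png",np.hstack([a,d])[...,::-1])
print(p)
E
```

```text
clock: 24.2
position: [0.5295, 0.19, 0.0949]
tool_rot: [-0.0, 0.001, 1.0, -0.0]
ft_force: [-0.6, 1.3, -0.3]
width: 0.603
grip_force: 0.0
[331.45520461 247.61248595] [327.75361128 241.27329363] (301, 213, 55, 57) [0.5278 0.1882 0.009 ] [0.525  0.1883 0.018 ] [0.52988577 0.18951601 0.09521286]
[331.45520461 247.61248595]
```

View pics/a8.png

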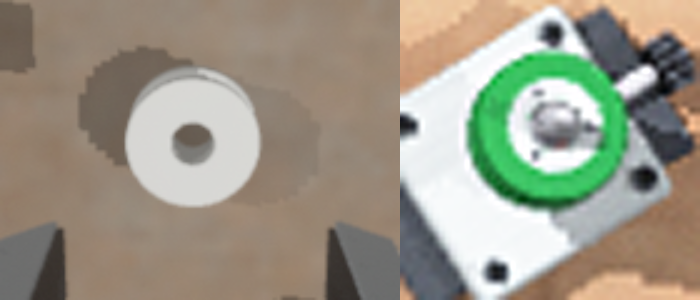

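The green roller is seated flat. The white top face is centred at crop (193,141), which puts it near (0.5275, 0.1885).

```bash
python3 nudge.py '0.6 0.0022 -0.001 0.04 0 0 0;0.6 0.0022 -0.001 0.075 0 0 0;0.6 0.0022 -0.001 0.0915 0 0 0;0.6 0.0022 -0.001 0.0915 0 0 0;0.6 0.0022 -0.001 0.0915 0 0 0;0.2 0.0022 -0.001 0.0915 0 0 0;0.2 0.0022 -0.001 0.0915 0 0 0;0.2 0.0022 -0.001 0.0915 0 0 0;0.2 0.0022 -0.001 0.0915 0 0 0;0.2 0.0022 -0.001 0.0915 0 0 0'
python3 -c "
from h import *
W=bot.read_camera('wrist')
o=bot.observe(); print(o['position'].round(4),o['ft_force'].round(2),todo((.6232,.2315,.09)))"
```

```text
clock: 25.23
position: [0.5274, 0.1895, 0.0035]
tool_rot: [0.0, 0.001, 1.0, -0.0]
ft_force: [1.2, -2.6, 6.2]
width: 0.421
grip_force: 25.0
[0.5274 0.1895 0.0035] [-0.96 -2.51  6.36] [-0.0958  0.0421 -0.0865]
```

Run:
```python
from h import *
T=bot.read_camera("top");S=bot.read_camera("scene")
def plane(c,a,b):
    o,d=ray(c,a);_,e=ray(c,b);n=np.cross(d,e);return o,n/np.linalg.norm(n)
o1,n1=plane(T,(152,136),(222,133));o2,n2=plane(S,(312,82),(348,101))
for y in(.2,.25,.3):
    A=np.array([n1[[0,2]],n2[[0,2]]]);b=[n1@o1-n1[1]*y,n2@o2-n2[1]*y];print(y,np.linalg.solve(A,b).round(3))
for z in(0,.1,.15,.2):print(z,onz(T,(222,136),z).round(3),onz(T,(230,133),z).round(3))
b=S["img"][20:220,230:460];a=T["img"][80:220,100:300]
cv2.imwrite("pics/a9.png",np.hstack([cv2.resize(b,(400,348)),cv2.resize(a,(400,348))])[...,::-1])
```

```text
0.2 [0.665 0.184]
0.25 [0.665 0.18 ]
0.3 [0.666 0.175]
0 [0.709 0.223 0.   ] [0.714 0.209 0.   ]
0.1 [0.683 0.206 0.1  ] [0.687 0.194 0.1  ]
0.15 [0.67  0.197 0.15 ] [0.674 0.186 0.15 ]
0.2 [0.657 0.189 0.2  ] [0.66  0.178 0.2  ]
```

View pics/a9.png

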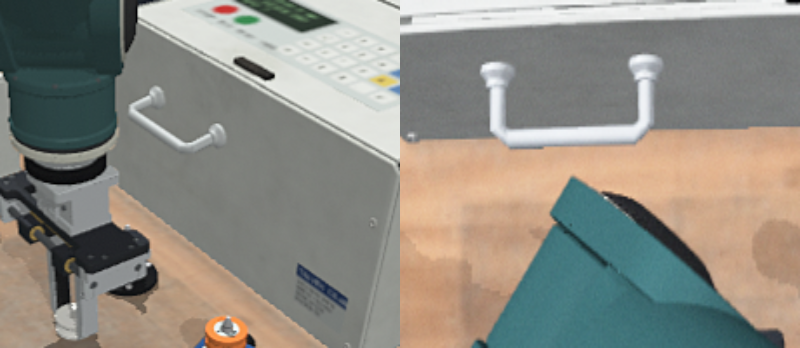

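The handle bar runs at x≈0.665, z≈0.18, which leaves only about 4 mm to the gripper body over the guide post. I'll regrip the wheel 4 mm nearer the pads' far edge to keep the body further back.

```bash
python3 nudge.py '0.55 0 0 0 0 0 0;0.55 0 0 0 0 0 0;0.55 0 0 0 0 0 0;0.55 0.004 -0.0005 0 0 0 0;0.55 0.004 -0.0005 0 0 0 0;0.2 0.004 -0.0005 0 0 0 0;0.2 0.004 -0.0005 0 0 0 0;0.2 0.004 -0.0005 0 0 0 0;0.2 0.004 -0.0005 0 0 0 0;0.2 0.004 -0.0005 0 0 0 0'
python3 -c "
from h import *
W=bot.read_camera('wrist')
o=bot.observe(); print(o['position'].round(4),o['ft_force'].round(2),todo((.6192,.2315,.09)))"
```

```text
clock: 26.22
position: [0.5231, 0.1892, 0.0032]
tool_rot: [-0.0, 0.0, 1.0, 0.0]
ft_force: [0.2, 0.2, 1.0]
width: 0.417
grip_force: 25.0
[0.5231 0.1893 0.0032] [-0.09 -0.29  1.25] [-0.0961  0.0423 -0.0868]
```

```bash
python3 nudge.py '0.2 0 0 -0.04 0 0 0;0.2 0 0 -0.08 0 0 0;0.2 -0.03 0.013 -0.09 0 0 0;0.2 -0.06 0.026 -0.09 0 0 0;0.2 -0.085 0.037 -0.085 0 0 0;0.2 -0.0957 0.0423 -0.085 0 0 0;0.2 -0.0957 0.0423 -0.085 0 0 0;0.2 -0.0957 0.0423 -0.085 0 0 0'
python3 -c "
from h import *
for i in range(2): W=bot.read_camera('wrist')
S=bot.read_camera('scene')
o=bot.observe(); print(o['position'].round(4),o['ft_force'].round(2),todo((.6188,.2317,.063)))
a=cv2.resize(W['img'][210:360,230:430],(400,300)); x,y=305,160
b=cv2.resize(S['img'][y-80:y+40,x-60:x+60],(400,400))
cv2.imwrite('pics/b1.png',np.hstack([cv2.copyMakeBorder(a,0,100,0,0,0),b])[...,::-1])"
```

```text
clock: 26.93
position: [0.6183, 0.2318, 0.0877]
tool_rot: [-0.0, 0.0, 1.0, 0.0]
ft_force: [-0.3, -1.2, -1.4]
width: 0.42
grip_force: 25.0
[0.6181 0.231  0.0883] [-0.56 -0.18  0.46] [-0.0007  0.0007  0.0253]
```

View pics/b1.png

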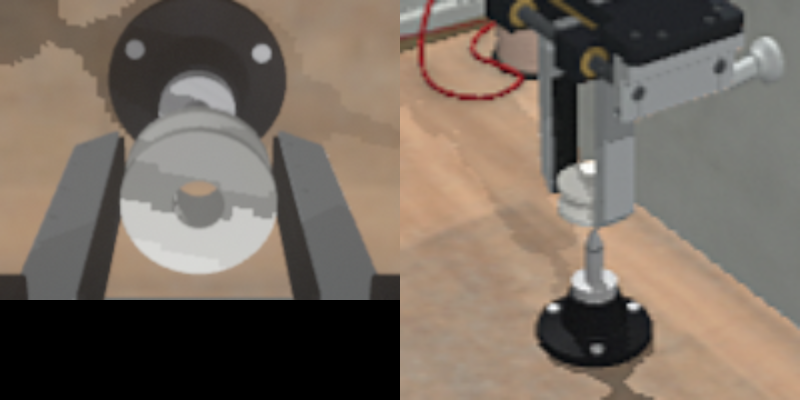

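The wheel hovers over the guide spindle clear of the handle. I'll lower it in stages and watch the force.

```bash
python3 nudge.py '0.2 -0.0007 0.0006 0 0 0 0;0.2 -0.0007 0.0006 0.007 0 0 0;0.2 -0.0007 0.0006 0.014 0 0 0;0.2 -0.0007 0.0006 0.017 0 0 0;0.2 -0.0007 0.0006 0.017 0 0 0;0.2 -0.0007 0.0006 0.017 0 0 0';python3 nudge.py '0.2 0 0 0.003 0 0 0;0.2 0 0 0.005 0 0 0;0.2 0 0 0.005 0 0 0'
```

```text
clock: 27.58
position: [0.6193, 0.2321, 0.0708]
tool_rot: [-0.0, 0.0, 1.0, -0.0]
ft_force: [0.9, -0.2, 0.4]
width: 0.42
grip_force: 25.0
clock: 27.83
position: [0.6193, 0.2319, 0.0657]
tool_rot: [-0.0, 0.0, 1.0, -0.0]
ft_force: [0.3, -0.2, -0.0]
width: 0.417
grip_force: 25.0
```

```bash
python3 nudge.py '0.2 0 0 0.003 0 0 0;0.2 0 0 0.005 0 0 0;0.2 0 0 0.005 0 0 0';python3 nudge.py '0.2 0 0 0.006 0 0 0;0.2 0 0 0.012 0 0 0;0.2 0 0 0.017 0 0 0;0.2 0 0 0.018 0 0 0;0.2 0 0 0.018 0 0 0;0.2 0 0 0.018 0 0 0'
```

```text
clock: 28.08
position: [0.6193, 0.2319, 0.0606]
tool_rot: [-0.0, 0.0, 1.0, -0.0]
ft_force: [0.3, -0.4, -0.9]
width: 0.42
grip_force: 25.0
clock: 28.58
position: [0.6193, 0.232, 0.043]
tool_rot: [-0.0, 0.0, 1.0, -0.0]
ft_force: [-1.8, -1.1, -2.3]
width: 0.422
grip_force: 25.0
```

```bash
python3 nudge.py '0.2 0 0 0.0006 0 0 0;0.2 0 0 0.0011 0 0 0;0.2 0 0 0.0011 0 0 0';python3 nudge.py '0.2 0 0 0.0007 0 0 0;0.2 0 0 0.0007 0 0 0;0.2 0 0 0.0007 0 0 0';python3 nudge.py '0.2 0 0 0.0005 0 0 0;0.2 0 0 0.0005 0 0 0;0.2 0 0 0.0005 0 0 0'
```

```text
clock: 28.83
position: [0.6194, 0.232, 0.0421]
tool_rot: [-0.0, 0.0, 1.0, -0.0]
ft_force: [-2.5, -1.8, 1.5]
width: 0.423
grip_force: 25.0
clock: 29.08
position: [0.6195, 0.2319, 0.0414]
tool_rot: [-0.0, 0.0, 1.0, -0.0]
ft_force: [-2.4, -3.1, 0.6]
width: 0.418
grip_force: 25.0
clock: 29.33
position: [0.6195, 0.232, 0.0412]
tool_rot: [-0.0, 0.0, 1.0, -0.0]
ft_force: [-4.6, -2.9, 6.2]
width: 0.419
grip_force: 25.0
```

```bash
python3 nudge.py '0.6 0 0 0 0 0 0;0.6 0 0 0 0 0 0;0.6 0 0 0 0 0 0;0.6 0 0 0 0 0 0;0.6 0 0 -0.02 0 0 0;0.6 0 0 -0.06 0 0 0;0.6 0.04 -0.01 -0.09 0 0 0;0.6 0.08 -0.02 -0.12 0 0 0;0.6 0.12 -0.03 -0.14 0 0 0;0.6 0.16 -0.04 -0.14 0 0 0;0.6 0.2 -0.05 -0.14 0 0 0;0.6 0.2 -0.05 -0.14 0 0 0;0.6 0.2 -0.05 -0.14 0 0 0;0.6 0.2 -0.05 -0.14 0 0 0'
python3 - <<'E'
from h import *
T=bot.read_camera("top");S=bot.read_camera("scene");W=bot.read_camera("wrist")
RNG["white"]=((0,0,170),(180,40,255))
for n,X in(("orange",(.6133,.047,.047)),("green",(.6163,-.1327,.047)),("white",(.6235,.232,.047))):
  for c in(T,S,W):
    try:
      p=pix(c,X);u,r=blob(c,n,p,60 if c is W else 28);print(n,p.round(1),u.round(1),r,onz(c,u,.047).round(4))
    except Exception as e:print(n,"none")
E
```

```text
clock: 30.5
position: [0.4196, 0.1817, 0.1814]
tool_rot: [0.001, 0.001, 1.0, -0.001]
ft_force: [1.3, 0.6, 0.3]
width: 0.597
grip_force: 0.0
orange [330.2 186.7] [329.5 187. ] (317, 174, 26, 27) [0.6128 0.0481 0.047 ]
orange [360.4 212.9] [359.5 212.8] (348, 202, 24, 23) [0.6123 0.0481 0.047 ]
orange none
green [446.4 183.3] [446.4 183.2] (434, 171, 26, 26) [ 0.6166 -0.1327  0.047 ]
green [439.  276.7] [438.6 276.7] (425, 264, 28, 26) [ 0.6158 -0.1324  0.047 ]
green none
white [210.6 182.4] [209.7 181.2] (196, 168, 28, 27) [0.6255 0.2333 0.047 ]
white [303.  159.4] [303.2 158.5] (293, 149, 21, 20) [0.6255 0.2343 0.047 ]
white [376.6 413.4] [376.8 429.3] (359, 425, 37, 11) [0.6442 0.2329 0.047 ]
```

```bash
python3 -c "
from station import bot
print(bot.hand_in())"
```

```text
the job is handed in; nothing more can be done
None
```

I fitted all five parts in the order asked and handed the job in at about 31 s; the rollers and wheel measure at one height in two cameras, the grey rollers were not touched, and no result came back from the judging.

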